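# Shut and bolt the gate of a plaster-casting frame

### The job

A pot lid stands in the wooden casting frame, ready for plaster to be poured round it. Swing the frame's hinged gate shut, squeeze it against the springy rubber seal just far enough for the bolt to line up with its keeper, and slide the bolt fully home, so that the gate stays shut once you let go. Feel for the right squeeze: never ram the bolt against the keeper or jam the gate hard against the frame, and leave the pot lid, the beaker, the roll of tape and the blue rib where they are.

Things in the scene. Friction and masses are not known exactly. Their poses are not given: they have to be found in the camera images.
- frame: plywood casting frame, fixed to the table: 230 x 250 x 15 mm baseboard, side and back boards and a front gate, 18 mm thick, tops at z = 100 mm; cavity 150 (x) by 160 (y) mm. Origin on the table under the cavity's middle; x points from the gate to the back board, y to the gate's hinge, z up. The gate shuts on the side boards' front ends, at frame x = -70 mm
- gate_pin (a point): point on the gate's upright hinge pin at the height of the bolt, 75 mm above the table; in the frame's axes at (-70, 101, 75) mm
- seal_end (a point): black rubber bulb seal, the upright strip on the front end of the board away from the hinge; the point, at frame (-84.5, -89, 58) mm, is on the relaxed seal's front, 14.5 mm proud of the board end. It pushes back with about 2.5 N when first touched, rising evenly to about 11 N when squeezed flat
- keeper_nominal (a point): middle of the keeper's mouth if its screws sat mid-slot: frame (-104.5, -105, 75) mm. The keeper, a dark steel box by the frame's front corner away from the hinge, has a through hole 12.4 mm wide (x), 14 high, 20 long (along -y). Its true place is up to 6 mm off this point along frame x, either way, new each time; it never shifts in use. Find it by feel
- gate (a joint): hinge angle, rad, of the gate, a 194 mm wide board of 0.3 to 0.5 kg: 0 = hard on the board ends, 0.076 = touching the relaxed seal, more = open towards the robot (to 1.2). At angle g its own axes are the frame's turned by -g about z (clockwise from above) round gate_pin. Swings freely; unbolted, the seal pushes it out. The bolt meets the keeper at an angle from 0.005 to 0.066
- bolt (a joint): how far the bolt is out, m: a blunt 10 mm square steel bar sliding in two loops on the gate's front face, away from the hinge (gate's own -y). 0 = drawn back, 0.010 = end at the keeper's mouth, 0.030 = at the keeper's far end, 0.036 = fully home, at its stop. About 2 N of friction; stays where it is left. Enters when within about 1.2 mm of the hole's middle
- knob (a point): grip point on the bolt's knob, a level round post, 10 mm thick with a 14 mm button end, sticking out forward (gate's own -x). The point is 34 mm off the gate's front face, 75 mm above the table, at (-52, -109 - bolt) mm from gate_pin in the gate's own x, y. Pinch from above, 20 to 45 mm off the face; the guide loops, 26 mm to the sides, stand 18 mm off it
- nose (a point): middle of the bolt's blunt end, on the bar's axis: from the knob point 25 mm along the gate's own +x and 87 mm along its own -y
- pot_lid: pink unfired pot lid with a small knob, 93 mm wide, 45 mm high, loose on the baseboard inside the frame, the model to be cast; origin under its middle
- beaker: white beaker with a blue foot, 78 mm wide, 98 mm high, loose on the table to the left of the frame; origin under its middle
- masking_tape: roll of yellow masking tape, 103 mm wide, 25 mm high, lying loose on the table to the right of the frame; origin under its middle
- blue_rib: soft blue kidney-shaped rib, 80 x 51 x 8 mm, lying loose on the table to the right of the frame; origin under its middle

How it is judged:
On the way:
1. the gate is swung shut against its seal (value of joint gate below 0.085 rad), for 0.1 s.
At the end, for the whole second after the job is handed in: the bolt is home in its keeper (joint bolt above 0.033 of 0.036 m) and holds the gate shut against the squeezed seal (joint gate below 0.072 rad, at rest); the pot lid is within 10 mm, and the beaker, the tape and the blue rib are within 20 mm, of where they stood (value of joint bolt above 0.033 m and value of joint gate below 0.072 rad and velocity of joint gate between -0.03 and 0.03 rad/s and not (distance of pot_lid from where it was at the start of the episode above 0.01 m) and not (distance of beaker from where it was at the start of the episode above 0.02 m) and not (distance of masking_tape from where it was at the start of the episode above 0.02 m) and not (distance of blue_rib from where it was at the start of the episode above 0.02 m)); the robot touches nothing.
It fails at once if the bolt is rammed against the keeper (more than 25 N) (contact force between bolt and frame above 25 N).
It fails at once if the gate, with its bolt, is jammed hard against the frame (more than 40 N) (contact force between gate and frame above 40 N).
It fails at once if pot lid is pushed out of place (more than 10 mm) (distance of pot_lid from where it was at the start of the episode above 0.01 m).
It fails at once if the beaker, the tape or the blue rib is pushed out of place (more than 20 mm) (distance of any of beaker, masking_tape, blue_rib from where it was at the start of the episode above 0.02 m).
It also fails if it takes over 67 s, if anything falls off the work surface, if the arm or the gripper's body presses on something with over 40 N, if the wrist force passes 120 N, or if a joint passes its speed limit or range.

### The arm

A 6-joint arm with a two-finger parallel gripper is mounted at the origin on a cart in front of the work surface, level with it; the furniture and walls round the work are solid. World frame = base frame: x ahead of the robot, y to its left, z up, the work surface at z = 0. Lengths are in m, angles in rad, forces in N, time in s.
With the tool pointing down it reaches from about 0.325 to 0.875 m from the base axis. Payload 4.4 kg.
Tool frame: the origin (TCP) lies at the centre of the arm's flange, where the gripper is bolted on; the fingertips stand 173 mm ahead of it and the grasp point (between the pads) lies 155 mm ahead of it; z points along the fingers, y is the line along which they close (so a half turn about z gives the same grasp; the last joint's range is limited). The gripper opens to 85 mm and grips with 20 to 120 N. Pads are 22 mm wide; open, the fingers measure 114 mm over their backs; the gripper's body (76 mm by 85 mm) begins 54 mm behind the grasp point. The pads swing forward as they close: fully open they stand 13 mm farther back than shut.
Start: joints at [-1.3, 0.207, 1.542, -0, 1.393, -0.15], TCP at [0.235, -0.525, 0.405] pointing down, gripper open.
Joint ranges: [-2.73, 2.73], [-0.86, 2.22], [0.23, 2.46], [-1.11, 4.25], [0.08, 2.63], [-2.82, 2.82]. Speed limits (rad/s): [2.79, 2.79, 3.14, 3.14, 3.14, 3.14].

### API

Orientations are given as a unit quaternion [w, x, y, z].
In Python, from station import state, cams, finish_job gives the robot as it stands. The module is installed in compiled form; this text tells all that it offers.
- The arm moves only by the tool move_arm, never from a script. Its argument "motion" is a list of rows, each a list of 7 numbers: the shift along the tool's x, y, z in mm, then the turn, a rotation vector about the tool's x, y, z in rad, then the finger opening in mm, from 0 to 85.4. A call has 1 to 10 rows; each row shifts and turns the commanded pose from where the row before left it, along the tool's axes as they then stand; what a row does not reach is not made up. A row lasts 1/12 s, in which the tool goes at most 41.7 mm and 7.16 degrees, less where a joint would pass 70% of its speed; a pose out of reach is approached as far as the arm can. A call with a gripper value outside its range is refused whole. The fingers move at their own pace and stop on an object; "force" is the grip in N (left out, the last holds). Time passes only in rows, so rows that do not move let the fingers close. It gives the time, the measured TCP pose, the force, the opening and the grip force at its end, in the units of the state.
- state(): the state, without advancing time (a new reading comes with each control period).
- cams.read_camera(name): name is "side" or "top" or "wrist"; returns a dict with "pixels" (420x560x3 uint8, red, green, blue), "camera_matrix" (3x3 intrinsics, pixels), "rvec" (rotation vector, rad) and "tvec" (3), from world to camera coordinates, as OpenCV has them. Camera axes: x right, y down, z forward; pixel columns grow to the right and rows downward; lengths in m; the calibration is good to about 2 mm. A picture is of the moment at which its call begins. There is no depth.
- finish_job(): hands the job in; it is judged then, once.
The state is a dict: "time": time; "joint_positions": joint angles; "qd": joint speeds; "effort": joint torques, N m; "position": TCP position; "eef_rot": TCP orientation; "contact_force": force on the tool from outside, world axes, zero at the start; "moment": the same for the moment, N m; "finger_gap": opening from 0.0 (shut) to 1.0 (fully open); "grasp_force": force on a finger pad.
Only numpy, scipy, OpenCV 4.12 (cv2) and the standard library are available. Lean on these libraries where they do the work, as an engineer would, in place of code of your own. Each camera call takes 0.05 s, during which the arm holds its last target. There are 200 camera calls.

## Working session

There is one attempt and no reset: what is moved stays moved. The work goes in short steps, Python scripts to look and compute and a tool call to move; the robot and the scene stay as the last step left them, time stands still between calls to the robot, and variables do not carry over. Pictures are saved under pics/ and viewed, at most 12 in all, crops included, and the job is handed in when it is done.

Besides the shell and the picture viewer there is one more tool, called after ">>>" by a JSON object that holds its "op" and its "data", one argument or row to a line. move_arm: Moves the arm, as the interface text tells. Its arguments: {"type":"object","properties":{"motion":{"type":"array","items":{"type":"array","items":{"type":"number"}}},"force":{"type":"number"}},"required":["motion"]}

```bash
mkdir -p pics; python3 - <<'E'
from station import state,cams
import cv2,numpy as np
s=state();print({k:np.round(v,3).tolist() for k,v in s.items()})
for n in("top","side"):
    c=cams.read_camera(n);cv2.imwrite(f"pics/{n}0.png",c["pixels"][:,:,::-1])
    print(n,c["camera_matrix"].tolist(),c["rvec"],c["tvec"]); np.savez(f"{n}0.npz",**c)
E
```

```text
{'time': 0.0, 'joint_positions': [-1.3, 0.207, 1.543, -0.0, 1.394, -0.151], 'qd': [-0.001, 0.001, -0.001, -0.0, -0.0, -0.0], 'effort': [-0.001, -38.304, -29.16, -0.0, 0.011, -0.0], 'position': [0.235, -0.524, 0.403], 'eef_rot': [-0.001, 0.978, 0.209, -0.0], 'contact_force': [0.904, -0.223, -0.111], 'moment': [0.006, 0.0, -0.023], 'grasp_force': 0.0, 'finger_gap': 1.0}
top [[459.1851771295572, 0.0, 285.1133882110183], [0.0, 459.1851771295572, 213.5967953028802], [0.0, 0.0, 1.0]] [ 2.16809415 -2.1930153   0.07053452] [0.01142329 0.52704673 1.05645168]
side [[420.7850794101726, 0.0, 276.694986060136], [0.0, 420.7850794101726, 212.81865678284535], [0.0, 0.0, 1.0]] [ 0.69074888 -2.31786257  1.46809615] [0.45275039 0.1755572  0.98316966]
```

View pics/top0.png

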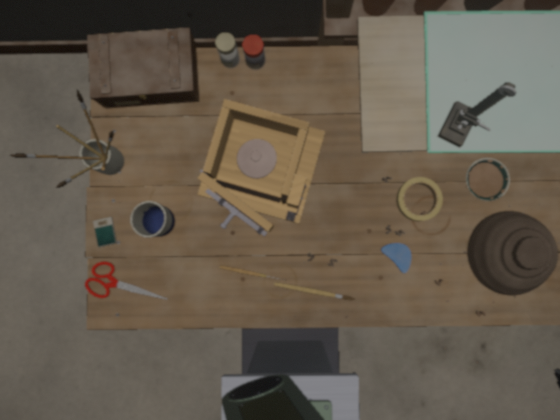

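View pics/side0.png

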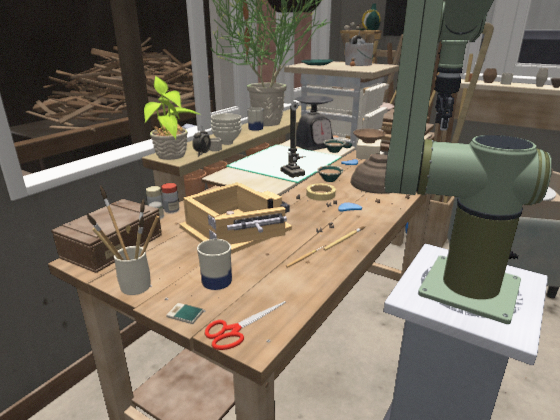

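The top view shows the frame at about (262,160) px, turned clockwise, with the gate slightly open and the bolt and knob near (232,212). The beaker is at (152,219), the tape at (420,199) and the rib at (398,256). I'll enlarge the frame next.

```bash
python3 - <<'E'
import cv2,numpy as np
p=np.load("top0.npz")["pixels"][90:245,185:345,::-1]
p=cv2.resize(p,None,fx=5,fy=5,interpolation=cv2.INTER_CUBIC)[:600*5//5*2]
p=p[:, :]
p=cv2.resize(p,(640,620))[:600]
p=(255*(p/255.)**.6).astype('uint8')
cv2.imwrite("pics/topc.png",p)
p=np.load("side0.npz")["pixels"][170:260,170:310,::-1]
cv2.imwrite("pics/sidec.png",cv2.resize(p,None,fx=5,fy=5,interpolation=cv2.INTER_CUBIC))
E
```

```text
(no output)
```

View pics/topc.png

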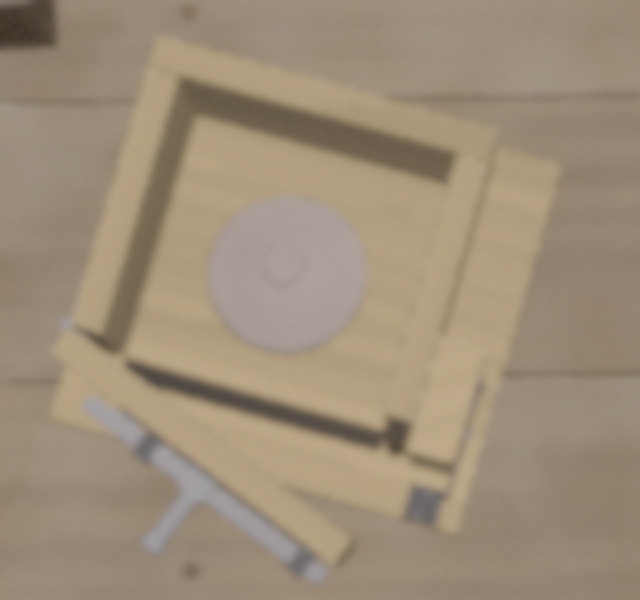

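View pics/sidec.png

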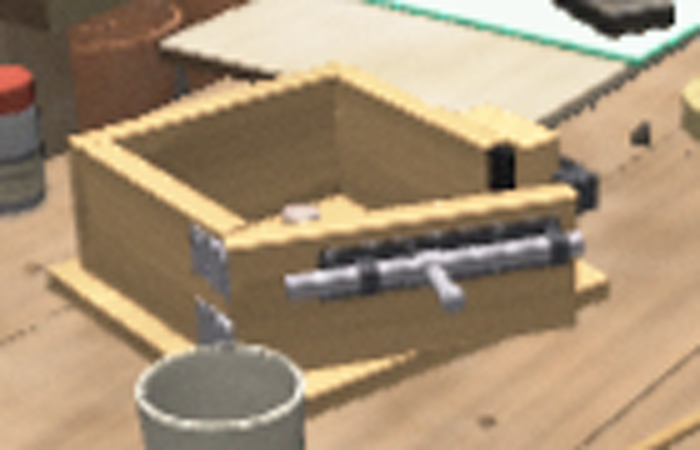

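Crop scale is 4x, so u=185+cx/4 and v=90+cy/4. The board tops' outer back corners are at crop (157,37) and (495,133), and the knob's button is near (153,545). The hinge pin is near (67,323), and the gate's free inner top corner near (352,545). The side crop shows the keeper, seal and knob clear. Next I'll turn these into positions.

```bash
cat >h.py <<'E'
import cv2,numpy as np
def ray(c,uv,z):
    K=c["camera_matrix"];R=cv2.Rodrigues(c["rvec"])[0];t=np.asarray(c["tvec"]).ravel()
    p=cv2.undistortPoints(np.array([[uv]],float),K,None).ravel()
    d=R.T@[p[0],p[1],1];o=-R.T@t
    return o+d*(z-o[2])/d[2]
def proj(c,P): return cv2.projectPoints(np.array(P,float).reshape(-1,3),np.asarray(c["rvec"]),np.asarray(c["tvec"]),c["camera_matrix"],None)[0].reshape(-1,2)
E
python3 - <<'E'
from h import *
c=np.load("top0.npz")
for n,cx,cy,z in [("BLout",157,37,.1),("BRout",495,133,.1),("BLin",180,80,.1),("BRin",457,152,.1),("pin",67,323,.1),("gateTopLfront",52,350,.1),("gateTopRfront",330,565,.1),("gateTopRin",352,545,.1),("knobbtn",153,545,.08),("knobroot",195,493,.08),("lid",287,274,.04),("keeper",423,505,.09),("seal",397,436,.1),("sideRfrontout",408,455,.1)]:
    print(n,np.round(ray(c,(185+cx/4-.4,90+cy/4-.4),z)*1000,1))
E
```

```text
BLout [776.9 137.3 100. ]
BRout [720.5 -48.5 100. ]
BLin [752.6 124.6 100. ]
BRin [710.2 -27.5 100. ]
pin [618.1 186.7 100. ]
gateTopLfront [603.3 194.9 100. ]
gateTopRfront [484.3  44.1 100. ]
gateTopRin [495.   32.1 100. ]
knobbtn [497.2 142.7  80. ]
knobroot [525.7 119.4  80. ]
lid [655.4  70.5  40. ]
keeper [516.9  -6.5  90. ]
seal [553.9   7.2 100. ]
sideRfrontout [543.5   1.3 100. ]
```

>>> {"op": "move_arm", "data": {
  "motion": [
    [25.8,-24.6,0,0,0,0,60],
    [25.8,-24.6,0,0,0,0,60],
    [25.8,-24.6,0,0,0,0,60],
    [25.8,-24.6,0,0,0,0,60],
    [25.8,-24.6,0,0,0,0,60],
    [25.8,-24.6,0,0,0,0,60],
    [25.8,-24.6,0,0,0,0,60],
    [25.8,-24.6,0,0,0,0,60],
    [25.8,-24.6,0,0,0,0,60],
    [25.8,-24.6,0,0,0,0,60]
  ]
}}

```text
time: 0.93
position: [0.3699, -0.1931, 0.4043]
eef_rot: [-0.0, 0.978, 0.209, -0.0]
contact_force: [1.7, -0.1, -0.0]
finger_gap: 0.704
grasp_force: 0.0
```

>>> {"op": "move_arm", "data": {
  "motion": [
    [25.8,-24.6,0,0,0,0,60],
    [25.8,-24.6,0,0,0,0,60],
    [25.8,-24.6,0,0,0,0,60],
    [25.8,-24.6,0,0,0,0,60],
    [25.8,-24.6,0,0,0,0,60],
    [25.8,-24.6,0,0,0,0,60],
    [25.8,-24.6,0,0,0,0,60],
    [25.8,-24.6,0,0,0,0,60],
    [25.8,-24.6,0,0,0,0,60],
    [25.8,-24.6,0,0,0,0,60]
  ]
}}

```text
time: 1.77
position: [0.505, 0.1369, 0.4042]
eef_rot: [0.0, 0.978, 0.209, -0.0]
contact_force: [0.7, 0.2, 1.2]
finger_gap: 0.704
grasp_force: 0.0
```

>>> {"op": "move_arm", "data": {
  "motion": [
    [0,0,0,0,0,-0.114,60],
    [0,0,0,0,0,-0.114,60],
    [0,0,0,0,0,-0.114,60],
    [0,0,0,0,0,-0.114,60],
    [0,0,0,0,0,-0.114,60],
    [0,0,0,0,0,-0.114,60],
    [0,0,0,0,0,-0.114,60],
    [0,0,0,0,0,-0.114,60],
    [0,0,0,0,0,-0.114,60]
  ]
}}

```text
time: 2.52
position: [0.5046, 0.135, 0.404]
eef_rot: [-0.0, 0.748, 0.664, -0.001]
contact_force: [0.5, 0.5, 0.3]
finger_gap: 0.701
grasp_force: 0.0
```

>>> {"op": "move_arm", "data": {
  "motion": [
    [0,0,0,0,0,-0.114,60],
    [0,0,0,0,0,-0.114,60],
    [0,0,0,0,0,-0.114,60],
    [0,0,0,0,0,-0.114,60],
    [0,0,0,0,0,-0.114,60],
    [0,0,0,0,0,-0.114,60],
    [0,0,0,0,0,-0.114,60],
    [0,0,0,0,0,-0.114,60],
    [0,0,0,0,0,-0.114,60],
    [0,0,0,0,0,0,60]
  ]
}}

```text
time: 3.35
position: [0.5046, 0.135, 0.4041]
eef_rot: [-0.001, 0.327, 0.945, -0.0]
contact_force: [0.2, -0.5, -0.3]
finger_gap: 0.701
grasp_force: 0.0
```

```bash
python3 - <<'E'
from station import state,cams
import cv2,numpy as np
s=state();print({k:np.round(v,3).tolist() for k,v in s.items()})
c=cams.read_camera("wrist");cv2.imwrite("pics/w1.png",c["pixels"][:,:,::-1]);np.savez("w1.npz",**c);print(c["rvec"],c["tvec"])
E
```

```text
{'time': 3.35, 'joint_positions': [0.096, 0.096, 1.67, 0.0, 1.377, -0.808], 'qd': [0.0, -0.001, 0.001, 0.001, 0.002, 0.154], 'effort': [0.003, -33.293, -29.055, -0.001, 0.002, -0.807], 'position': [0.505, 0.135, 0.404], 'eef_rot': [-0.001, 0.327, 0.945, -0.0], 'contact_force': [0.177, -0.53, -0.251], 'moment': [-0.004, -0.002, -0.006], 'grasp_force': 0.0, 'finger_gap': 0.701}
[-2.57179646 -1.25086648 -0.19284983] [-0.41828012 -0.33807293  0.28500977]
```

View pics/w1.png

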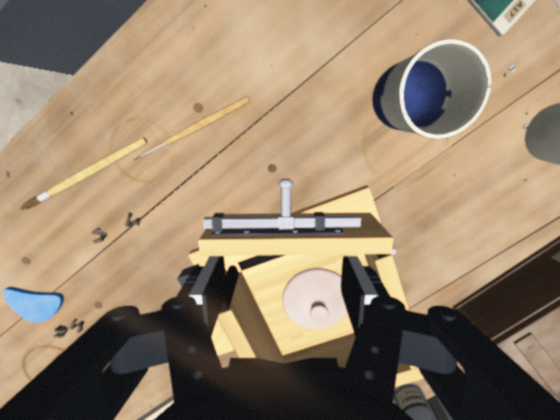

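The wrist view shows the knob from its button at (286,184) to its root at (286,217). The gate's top edge runs from (200,240) to (393,239), almost parallel to the image rows, so the tool yaw nearly matches the gate.

```bash
python3 - <<'E'
from h import *
c=np.load("w1.npz")
P={}
for n,u,v,z in [("btn",286,184,.075),("root",286,217,.075),("fl",200,240,.1),("fr",393,239,.1),("bl",199,252,.1),("br",394,250,.1),("barL",204,223,.075),("barR",361,223,.075)]:
    P[n]=ray(c,(u,v),z)*1000;print(n,np.round(P[n],1))
d=P["br"]-P["bl"];print("gate yaw (y axis) ",np.arctan2(-d[0],d[1]),np.linalg.norm(d))
d=P["barR"]-P["barL"];print(np.arctan2(-d[0],d[1]),np.linalg.norm(d))
d=P["root"]-P["btn"];print(np.arctan2(d[1],d[0]),np.linalg.norm(d))
E
```

```text
btn [499.4 143.7  75. ]
root [527.5 121.8  75. ]
fl [486.9  45.1 100. ]
fr [604.1 196.2 100. ]
bl [495.9  35.4 100. ]
br [614.9 190.6 100. ]
barL [479.   49.2  75. ]
barR [582.  180.4  75. ]
gate yaw (y axis)  -0.6541108603452332 195.64805890040728
-0.6653839096716243 166.76985149003644
-0.6623669000881378 35.58894319948945
```

>>> {"op": "move_arm", "data": {
  "motion": [
    [-5,3.5,0,0,0,0,50],
    [0,0,34,0,0,0,50],
    [0,0,34,0,0,0,50],
    [0,0,34,0,0,0,50],
    [0,0,30,0,0,0,50],
    [0,0,22,0,0,0,50],
    [0,0,12,0,0,0,50],
    [0,0,8,0,0,0,50],
    [0,0,0,0,0,0,50]
  ]
}}

```text
time: 4.15
position: [0.5107, 0.1346, 0.2294]
eef_rot: [-0.001, 0.329, 0.944, -0.001]
contact_force: [-0.2, -0.1, -0.6]
finger_gap: 0.583
grasp_force: 0.0
```

>>> {"op": "move_arm", "data": {
  "motion": [
    [0,0,0,0,0,0,30],
    [0,0,0,0,0,0,20],
    [0,0,0,0,0,0,14],
    [0,0,0,0,0,0,5],
    [0,0,0,0,0,0,5],
    [0,0,0,0,0,0,5]
  ],
  "force": 30
}}

```text
time: 4.65
position: [0.5108, 0.1344, 0.2323]
eef_rot: [-0.0, 0.328, 0.945, -0.001]
contact_force: [-4.4, -2.4, 5.1]
finger_gap: 0.099
grasp_force: 29.3
```

```bash
python3 - <<'E'
from station import state,cams
import cv2,numpy as np
s=state();print({k:np.round(v,4).tolist() for k,v in s.items() if k not in("effort","qd")})
c=cams.read_camera("wrist");cv2.imwrite("pics/w2.png",c["pixels"][:,:,::-1]);np.savez("w2.npz",**c)
E
```

```text
{'time': 4.65, 'joint_positions': [0.0936, 0.3198, 1.7967, -0.0012, 1.0256, -0.8081], 'position': [0.5108, 0.1344, 0.2323], 'eef_rot': [-0.0, 0.328, 0.9447, -0.0006], 'contact_force': [-4.3573, -2.4215, 5.1077], 'moment': [-0.345, 0.648, -0.0016], 'grasp_force': 29.2579, 'finger_gap': 0.0993}
```

View pics/w2.png

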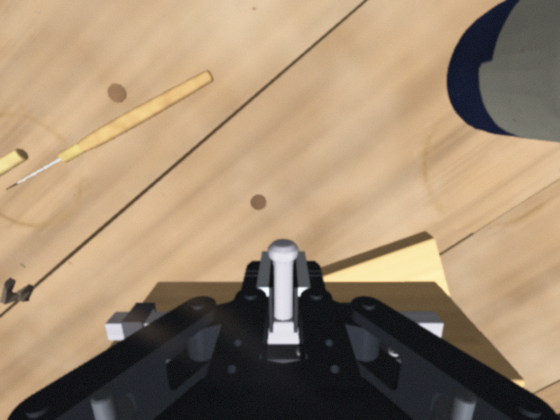

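The knob is pinched squarely between the pads, with its button at (283,249) and the fingers clear of both loops. I'll swing the gate on an arc round the pin.

>>> {"op": "move_arm", "data": {
  "motion": [
    [-1.7,-0.8,0,0,0,-0.015,5],
    [-3.3,-1.5,0,0,0,-0.03,5],
    [-3.3,-1.5,0,0,0,-0.03,5],
    [-3.3,-1.5,0,0,0,-0.03,5],
    [-3.3,-1.5,0,0,0,-0.03,5],
    [-3.3,-1.5,0,0,0,-0.03,5],
    [-3.3,-1.5,0,0,0,-0.03,5],
    [-3.3,-1.5,0,0,0,-0.03,5],
    [-1.7,-0.8,0,0,0,-0.015,5],
    [0,0,0,0,0,0,5]
  ]
}}

```text
time: 5.53
position: [0.5272, 0.1097, 0.2322]
eef_rot: [0.0, 0.213, 0.977, -0.001]
contact_force: [-4.9, -2.9, 6.7]
finger_gap: 0.101
grasp_force: 29.5
```

```bash
cat >>h.py <<'E'
def rep(pin=np.array([619.0,187.7])):
    from station import state
    s=state();q=s["eef_rot"];p=np.array(s["position"])*1000;f=np.array(s["contact_force"])
    y=2*np.arctan2(q[2],q[1])-np.pi
    y=(y+np.pi)%(2*np.pi)-np.pi
    X=np.array([np.cos(y),np.sin(y)]);Y=np.array([-X[1],X[0]])  # gate axes
    d=p[:2]-pin
    print("t %.2f yaw %.4f"%(s["time"],y),"gate-axes pos rel pin",np.round([d@X,d@Y],2),"r %.2f ang %.4f"%(np.hypot(*d),np.arctan2(d[1],d[0])),"F gate x,y,z",np.round([f[:2]@X,f[:2]@Y,f[2]],1),"M",np.round(s["moment"],2),"gap",round(s["finger_gap"],3),"z",p[2].round(1))
E
python3 -c "from h import *;rep()"
```

```text
t 5.53 yaw -0.4283 gate-axes pos rel pin [ -51.16 -109.06] r 120.46 ang -2.4377 F gate x,y,z [-3.3 -4.7  6.7] M [-0.38  0.61  0.07] gap 0.101 z 232.2
```

>>> {"op": "move_arm", "data": {
  "motion": [
    [-1.6,-1.8,0,0,0,-0.015,5],
    [-1.6,-1.8,0,0,0,-0.015,5],
    [0,0,0,0,0,0,5],
    [0,0,0,0,0,0,5]
  ]
}}

```text
time: 5.87
position: [0.5294, 0.1059, 0.2322]
eef_rot: [0.002, 0.198, 0.98, 0.001]
contact_force: [-0.4, 0.8, 6.1]
finger_gap: 0.1
grasp_force: 29.8
```

```bash
python3 -c "from h import *;rep()"
```

```text
t 5.87 yaw -0.3990 gate-axes pos rel pin [ -50.84 -110.16] r 121.33 ang -2.4022 F gate x,y,z [-0.7  0.5  6.1] M [ 0.22 -0.    0.17] gap 0.1 z 232.2
```

>>> {"op": "move_arm", "data": {
  "motion": [
    [-1.1,-0.5,0,0,0,-0.01,5],
    [-1.1,-0.5,0,0,0,-0.01,5],
    [0,0,0,0,0,0,5],
    [0,0,0,0,0,0,5]
  ]
}}

```text
time: 6.2
position: [0.5308, 0.1044, 0.2322]
eef_rot: [0.001, 0.188, 0.982, 0.001]
contact_force: [-0.9, 1.4, 7.1]
finger_gap: 0.101
grasp_force: 29.7
```

```bash
python3 -c "from h import *;rep()"
```

```text
t 6.20 yaw -0.3789 gate-axes pos rel pin [ -51.12 -110.02] r 121.32 ang -2.3847 F gate x,y,z [-1.3  1.   7.1] M [0.27 0.24 0.13] gap 0.101 z 232.2
```

>>> {"op": "move_arm", "data": {
  "motion": [
    [-1.1,-0.5,0,0,0,-0.01,5],
    [0,0,0,0,0,0,5],
    [0,0,0,0,0,0,5]
  ]
}}

```text
time: 6.45
position: [0.5312, 0.1038, 0.2322]
eef_rot: [0.001, 0.184, 0.983, 0.001]
contact_force: [-3.2, 3.7, 8.9]
finger_gap: 0.099
grasp_force: 29.7
```

```bash
python3 -c "from h import *;rep()"
```

```text
t 6.45 yaw -0.3694 gate-axes pos rel pin [ -51.57 -109.89] r 121.39 ang -2.3790 F gate x,y,z [-4.4  2.3  8.9] M [0.51 0.41 0.01] gap 0.099 z 232.2
```

>>> {"op": "move_arm", "data": {
  "motion": [
    [-1.1,-0.5,0,0,0,-0.01,5],
    [0,0,0,0,0,0,5],
    [0,0,0,0,0,0,5]
  ]
}}

```text
time: 6.7
position: [0.5318, 0.1031, 0.2322]
eef_rot: [0.0, 0.179, 0.984, 0.001]
contact_force: [-3.5, 3.7, 9.6]
finger_gap: 0.105
grasp_force: 29.7
```

```bash
python3 -c "from h import *;rep()"
```

```text
t 6.70 yaw -0.3595 gate-axes pos rel pin [ -51.85 -109.83] r 121.45 ang -2.3713 F gate x,y,z [-4.6  2.2  9.6] M [ 0.52  0.65 -0.01] gap 0.105 z 232.2
```

>>> {"op": "move_arm", "data": {
  "motion": [
    [0,-2,0,0,0,0,5],
    [0,-2.5,0,0,0,0,5],
    [0,-2.5,0,0,0,0,5],
    [0,0,0,0,0,0,5],
    [0,0,0,0,0,0,5]
  ]
}}

```text
time: 7.12
position: [0.5293, 0.0963, 0.2322]
eef_rot: [-0.0, 0.179, 0.984, 0.001]
contact_force: [-5.0, 1.6, 10.0]
finger_gap: 0.104
grasp_force: 29.8
```

```bash
python3 -c "from h import *;rep()"
```

```text
t 7.12 yaw -0.3594 gate-axes pos rel pin [ -51.87 -117.11] r 128.08 ang -2.3472 F gate x,y,z [-5.3 -0.3 10. ] M [0.36 0.64 0.04] gap 0.104 z 232.2
```

>>> {"op": "move_arm", "data": {
  "motion": [
    [0,-1.5,0,0,0,0,5],
    [0,-1.5,0,0,0,0,5],
    [0,0,0,0,0,0,5],
    [0,0,0,0,0,0,5]
  ]
}}

```text
time: 7.45
position: [0.5282, 0.0936, 0.2321]
eef_rot: [-0.0, 0.179, 0.984, 0.001]
contact_force: [-4.9, 3.1, 10.5]
finger_gap: 0.105
grasp_force: 29.8
```

```bash
python3 -c "from h import *;rep()"
```

```text
t 7.45 yaw -0.3594 gate-axes pos rel pin [ -51.86 -120.01] r 130.74 ang -2.3381 F gate x,y,z [-5.7  1.2 10.5] M [ 0.43  0.55 -0.03] gap 0.105 z 232.1
```

>>> {"op": "move_arm", "data": {
  "motion": [
    [0,-1.5,0,0,0,0,5],
    [0,0,0,0,0,0,5],
    [0,0,0,0,0,0,5]
  ]
}}

```text
time: 7.7
position: [0.5277, 0.0922, 0.2321]
eef_rot: [0.0, 0.179, 0.984, 0.001]
contact_force: [-4.1, 1.8, 10.3]
finger_gap: 0.101
grasp_force: 29.8
```

```bash
python3 -c "from h import *;rep()"
```

```text
t 7.70 yaw -0.3594 gate-axes pos rel pin [ -51.87 -121.47] r 132.08 ang -2.3337 F gate x,y,z [-4.5  0.2 10.3] M [0.45 0.66 0.01] gap 0.101 z 232.1
```

>>> {"op": "move_arm", "data": {
  "motion": [
    [0,-1,0,0,0,0,5],
    [0,0,0,0,0,0,5],
    [0,0,0,0,0,0,5]
  ]
}}

```text
time: 7.95
position: [0.5274, 0.0913, 0.2322]
eef_rot: [0.0, 0.179, 0.984, 0.001]
contact_force: [-4.5, 3.2, 9.8]
finger_gap: 0.104
grasp_force: 29.8
```

```bash
python3 -c "from h import *;rep()"
```

```text
t 7.95 yaw -0.3594 gate-axes pos rel pin [ -51.86 -122.42] r 132.95 ang -2.3309 F gate x,y,z [-5.3  1.5  9.8] M [0.48 0.65 0.04] gap 0.104 z 232.2
```

```bash
python3 - <<'E'
from station import cams
import cv2,numpy as np
a=cams.read_camera("side");np.savez("s2.npz",**a);b=cams.read_camera("wrist");np.savez("w3.npz",**b)
p=cv2.resize(a["pixels"][175:250,240:315,::-1],(560,560),interpolation=cv2.INTER_CUBIC)
cv2.imwrite("pics/m.png",p);cv2.imwrite("pics/w3.png",b["pixels"][:,:,::-1])
E
```

```text
(no output)
```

View pics/m.png

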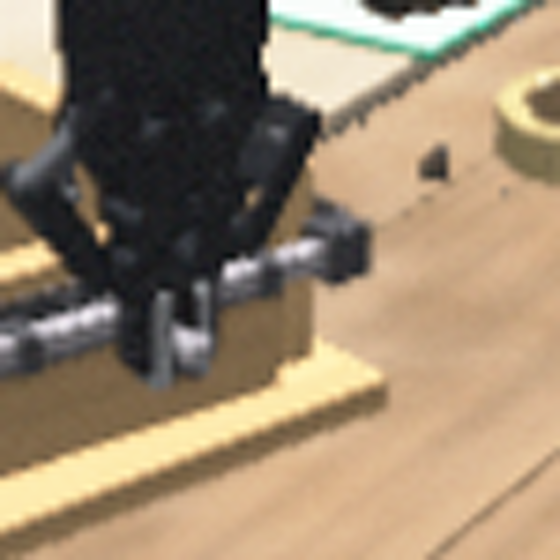

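View pics/w3.png

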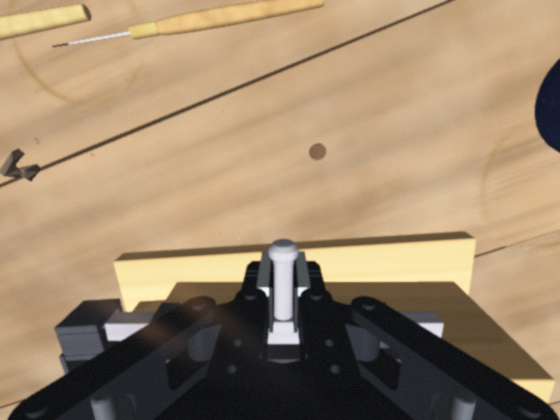

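The side crop shows the bar reaching the keeper box near (325,250). In the wrist view the bar's visible end is at about (107,325), beside or over the keeper at (60-120,300-360). I'll enlarge and measure that spot.

```bash
python3 - <<'E'
from h import *
b=np.load("w3.npz");a=np.load("s2.npz")
p=b["pixels"][285:385,40:180,::-1]
p=(255*(p/255.)**.6).astype('uint8')
cv2.imwrite("pics/w3c.png",cv2.resize(p,None,fx=5.5,fy=5.5,interpolation=cv2.INTER_CUBIC))
pin=np.array([619.0,187.7]);y=-.3594
X=np.array([np.cos(y),np.sin(y)]);Y=np.array([-X[1],X[0]])
def W(gx,gy,z):return [*((pin+gx*X+gy*Y)/1000),z/1000]
for gx in(-32,-22):
  for bo in(0,5,10,13.4): print(gx,bo,proj(b,W(gx,-196-bo,80)).round(1),proj(a,W(gx,-196-bo,80)).round(1))
E
```

```text
-32 0 [[129.3 323.7]] [[280.  208.8]]
-32 5 [[119.  323.7]] [[281.4 208.4]]
-32 10 [[108.7 323.7]] [[282.8 207.9]]
-32 13.4 [[101.6 323.7]] [[283.8 207.7]]
-22 0 [[132.5 340.6]] [[277.9 207.6]]
-22 5 [[122.3 340.6]] [[279.3 207.2]]
-22 10 [[112.2 340.6]] [[280.7 206.8]]
-22 13.4 [[105.3 340.6]] [[281.7 206.5]]
```

View pics/w3c.png

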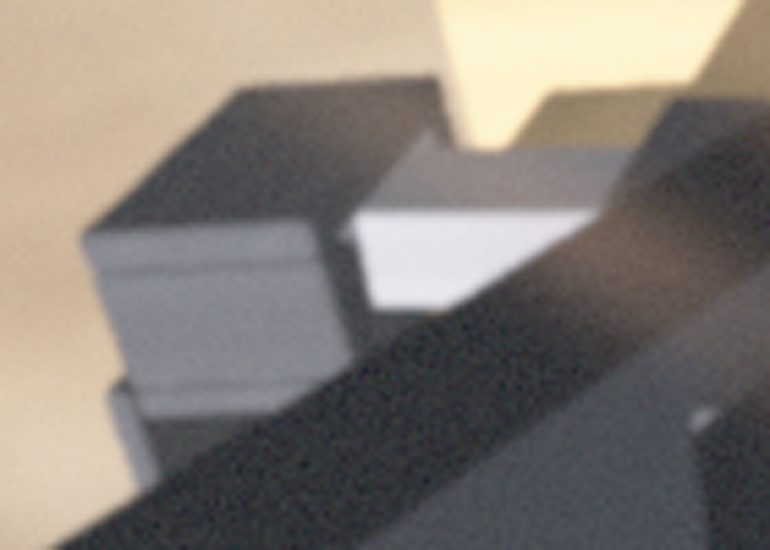

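The enlarged wrist view shows the bar's end at crop x≈360, about level with the keeper's mouth. The bar's mid row at crop y≈259 lies outward of the hole's middle at about 325, so the gate needs roughly 5 mm more closing at the nose. I'll confirm with a light touch.

>>> {"op": "move_arm", "data": {
  "motion": [
    [0,-1,0,0,0,0,5],
    [0,0,0,0,0,0,5],
    [0,0,0,0,0,0,5]
  ]
}}

```text
time: 8.3
position: [0.5271, 0.0904, 0.2322]
eef_rot: [0.0, 0.179, 0.984, 0.001]
contact_force: [-3.0, 3.4, 10.0]
finger_gap: 0.098
grasp_force: 29.8
```

```bash
cat >>h.py <<'E'
def g(pin=np.array([619.0,187.7]),psi=-.291):
    from station import state
    rep();d=np.array(state()["position"][:2])*1000-pin;r=np.hypot(*d)
    L=np.sqrt(r*r-52**2);gg=psi-(np.arctan2(d[1],d[0])-np.arctan2(-L,-52))
    print("g %.4f bolt %.2f mouth at bolt %.1f, nose frame x %.2f"%(gg,L-109,(206-27*0-101*0-101+101+27*np.sin(gg))/np.cos(gg)-196,-70-27*np.cos(gg)-(L+87)*np.sin(gg)))
E
python3 -c "from h import *;g()"
```

```text
t 8.30 yaw -0.3593 gate-axes pos rel pin [ -51.85 -123.41] r 133.86 ang -2.3279 F gate x,y,z [-4.   2.1 10. ] M [0.46 0.61 0.03] gap 0.098 z 232.2
g 0.0671 bolt 14.35 mouth at bolt 12.3, nose frame x -111.05
```

>>> {"op": "move_arm", "data": {
  "motion": [
    [0,-1,0,0,0,0,5],
    [0,0,0,0,0,0,5],
    [0,0,0,0,0,0,5]
  ]
}}

```text
time: 8.55
position: [0.5267, 0.0895, 0.2321]
eef_rot: [0.0, 0.179, 0.984, 0.001]
contact_force: [-4.3, 3.9, 10.4]
finger_gap: 0.099
grasp_force: 29.7
```

```bash
python3 -c "from h import *;g()"
```

```text
t 8.55 yaw -0.3593 gate-axes pos rel pin [ -51.85 -124.41] r 134.79 ang -2.3250 F gate x,y,z [-5.4  2.1 10.4] M [ 0.51  0.6  -0.01] gap 0.099 z 232.1
g 0.0671 bolt 15.35 mouth at bolt 12.3, nose frame x -111.11
```

>>> {"op": "move_arm", "data": {
  "motion": [
    [0,-1,0,0,0,0,5],
    [0,-1,0,0,0,0,5],
    [0,0,0,0,0,0,5],
    [0,0,0,0,0,0,5]
  ]
}}

```text
time: 8.88
position: [0.5261, 0.0876, 0.2322]
eef_rot: [0.0, 0.179, 0.984, 0.001]
contact_force: [-3.6, 2.9, 9.6]
finger_gap: 0.107
grasp_force: 29.7
```

```bash
python3 - <<'E'
from h import *;g()
from station import cams
b=cams.read_camera("wrist");p=b["pixels"][285:385,40:180,::-1]
p=(255*(p/255.)**.6).astype('uint8')
cv2.imwrite("pics/w4c.png",cv2.resize(p,None,fx=5.5,fy=5.5,interpolation=cv2.INTER_CUBIC))
E
```

```text
t 8.88 yaw -0.3593 gate-axes pos rel pin [ -51.81 -126.41] r 136.61 ang -2.3191 F gate x,y,z [-4.4  1.5  9.6] M [ 0.53  0.63 -0.05] gap 0.107 z 232.2
g 0.0668 bolt 17.33 mouth at bolt 12.3, nose frame x -111.17
```

View pics/w4c.png

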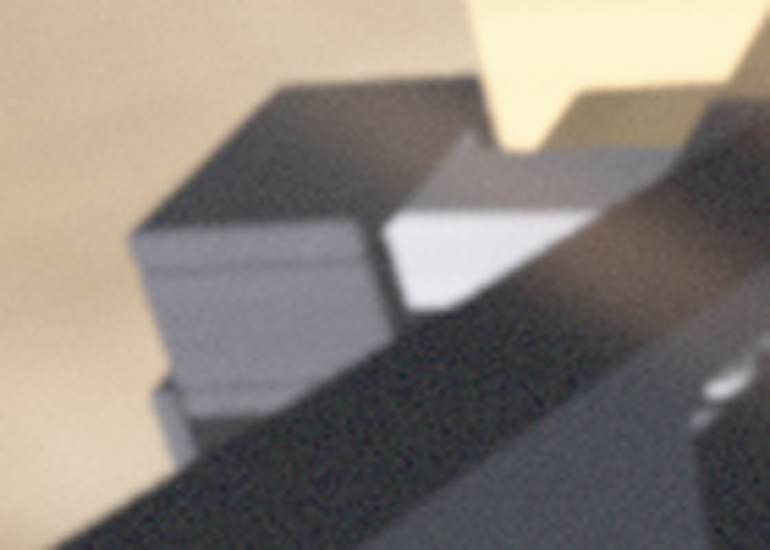

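The bar's visible end moved in the picture with the keeper's mouth, not with the camera, so the bar is sliding into the hole. I'll carry on gently.

>>> {"op": "move_arm", "data": {
  "motion": [
    [-0.1,-1,0,0,0,0,5],
    [-0.1,-1.5,0,0,0,0,5],
    [-0.1,-1.5,0,0,0,0,5],
    [0,-1,0,0,0,0,5],
    [0,0,0,0,0,0,5]
  ]
}}

```text
time: 9.35
position: [0.5245, 0.0828, 0.2321]
eef_rot: [0.0, 0.179, 0.984, 0.001]
contact_force: [-4.2, 3.0, 10.0]
finger_gap: 0.097
grasp_force: 29.8
```

```bash
python3 -c "from h import *;g()"
```

```text
t 9.35 yaw -0.3593 gate-axes pos rel pin [ -51.58 -131.47] r 141.23 ang -2.3040 F gate x,y,z [-5.   1.3 10. ] M [0.53 0.63 0.06] gap 0.097 z 232.1
g 0.0651 bolt 22.31 mouth at bolt 12.2, nose frame x -111.15
```

>>> {"op": "move_arm", "data": {
  "motion": [
    [-0.1,-1,0,0,0,0,5],
    [-0.1,-1.5,0,0,0,0,5],
    [-0.1,-1.5,0,0,0,0,5],
    [0,-1,0,0,0,0,5],
    [0,0,0,0,0,0,5]
  ]
}}

```text
time: 9.77
position: [0.523, 0.0779, 0.2321]
eef_rot: [-0.0, 0.179, 0.984, 0.001]
contact_force: [-3.3, 3.2, 10.4]
finger_gap: 0.104
grasp_force: 29.8
```

```bash
python3 -c "from h import *;g()"
```

```text
t 9.77 yaw -0.3593 gate-axes pos rel pin [ -51.3  -136.51] r 145.83 ang -2.2896 F gate x,y,z [-4.2  1.8 10.4] M [0.5  0.68 0.04] gap 0.104 z 232.1
g 0.0632 bolt 27.24 mouth at bolt 12.1, nose frame x -111.04
```

>>> {"op": "move_arm", "data": {
  "motion": [
    [0,-1,0,0,0,0,5],
    [0,-1.5,0,0,0,0,5],
    [0,-1.5,0,0,0,0,5],
    [0,-1.5,0,0,0,0,5],
    [0,-1,0,0,0,0,5],
    [0,0,0,0,0,0,5]
  ]
}}

```text
time: 10.27
position: [0.5208, 0.0718, 0.2321]
eef_rot: [0.0, 0.179, 0.984, 0.001]
contact_force: [-4.1, 2.8, 9.9]
finger_gap: 0.098
grasp_force: 29.8
```

```bash
python3 -c "from h import *;g()"
```

```text
t 10.27 yaw -0.3593 gate-axes pos rel pin [ -51.17 -142.98] r 151.86 ang -2.2738 F gate x,y,z [-4.9  1.2  9.9] M [0.5  0.57 0.09] gap 0.098 z 232.1
g 0.0625 bolt 33.68 mouth at bolt 12.1, nose frame x -111.29
```

>>> {"op": "move_arm", "data": {
  "motion": [
    [0,-1,0,0,0,0,5],
    [0,-1,0,0,0,0,5],
    [0,-1,0,0,0,0,5],
    [0,0,0,0,0,0,5],
    [0,0,0,0,0,0,5]
  ]
}}

```text
time: 10.68
position: [0.5199, 0.0694, 0.2321]
eef_rot: [0.0, 0.179, 0.984, 0.001]
contact_force: [-2.8, 5.2, 9.1]
finger_gap: 0.102
grasp_force: 29.8
```

```bash
python3 -c "from h import *;g()"
```

```text
t 10.68 yaw -0.3594 gate-axes pos rel pin [ -51.12 -145.6 ] r 154.31 ang -2.2679 F gate x,y,z [-4.5  3.9  9.1] M [0.75 0.43 0.09] gap 0.102 z 232.1
g 0.0624 bolt 36.28 mouth at bolt 12.1, nose frame x -111.43
```

>>> {"op": "move_arm", "data": {
  "motion": [
    [0,-1,0,0,0,0,5],
    [0,-1,0,0,0,0,5],
    [0,0,0,0,0,0,5],
    [0,0,0,0,0,0,5]
  ]
}}

```text
time: 11.02
position: [0.5198, 0.0685, 0.2322]
eef_rot: [0.001, 0.179, 0.984, 0.003]
contact_force: [0.7, 9.4, 6.3]
finger_gap: 0.103
grasp_force: 29.7
```

```bash
python3 -c "from h import *;g()"
```

```text
t 11.02 yaw -0.3598 gate-axes pos rel pin [ -50.88 -146.46] r 155.05 ang -2.2649 F gate x,y,z [-2.7  9.   6.3] M [ 1.52 -0.    0.11] gap 0.103 z 232.2
g 0.0611 bolt 37.07 mouth at bolt 12.0, nose frame x -111.19
```

>>> {"op": "move_arm", "data": {
  "motion": [
    [0,1,0,0,0,0,5],
    [0,0.8,0,0,0,0,5],
    [0,0,0,0,0,0,10],
    [0,0,0,0,0,0,20],
    [0,0,0,0,0,0,35],
    [0,0,0,0,0,0,35],
    [0,0,0,0,0,0,35],
    [0,0,0,0,0,0,35]
  ]
}}

```text
time: 11.68
position: [0.5194, 0.0679, 0.2303]
eef_rot: [-0.0, 0.179, 0.984, -0.0]
contact_force: [-0.3, -0.4, 0.9]
finger_gap: 0.405
grasp_force: 0.0
```

>>> {"op": "move_arm", "data": {
  "motion": [
    [0,0,-10,0,0,0,35],
    [0,0,-20,0,0,0,35],
    [0,0,-30,0,0,0,35],
    [0,0,-30,0,0,0,35],
    [0,0,-30,0,0,0,35],
    [0,0,-20,0,0,0,35],
    [0,0,0,0,0,0,35]
  ]
}}

```text
time: 12.27
position: [0.5214, 0.0681, 0.3774]
eef_rot: [0.006, 0.178, 0.984, 0.001]
contact_force: [0.9, 0.4, 0.6]
finger_gap: 0.408
grasp_force: 0.0
```

```bash
python3 - <<'E'
from h import *;rep()
from station import cams
b=cams.read_camera("wrist");np.savez("w5.npz",**b);cv2.imwrite("pics/w5.png",b["pixels"][:,:,::-1])
E
```

```text
t 12.27 yaw -0.3588 gate-axes pos rel pin [ -49.4  -146.31] r 154.43 ang -2.2553 F gate x,y,z [0.7 0.7 0.6] M [-0.01 -0.01  0.06] gap 0.408 z 377.4
```

View pics/w5.png

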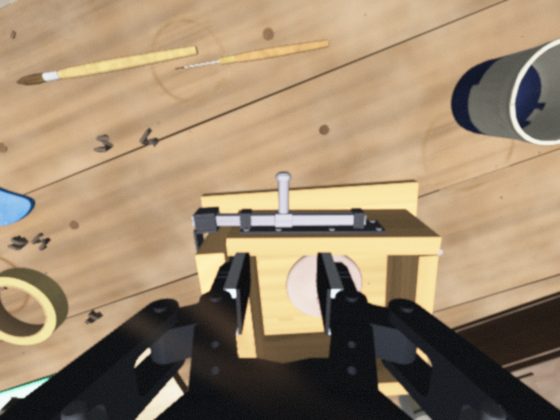

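The wrist view shows the bar running into the keeper at (207,220) and the gate shut flat. The knob has shifted to (283,190), close to the far loop. The lid, beaker and tape look untouched and the gripper is clear.

```bash
python3 -c "
from station import finish_job
print(finish_job())"
```

```text
the job is handed in; nothing more can be done
None
```

The gate is shut against its seal with the bolt slid home to its stop in the keeper. The gripper is clear, no measured tool force passed about 11 N, and the job was handed in at about 12 s of the 67 s allowed; no verdict was returned.

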